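Shut and lock the chip box

ROBOT

A 6-joint arm with a two-finger parallel gripper is mounted at the origin on the work surface. World frame = base frame: x ahead of the robot, y to its left, z up, the work surface at z = 0. Lengths are in mm, angles in rad, forces in N, time in s.
With the tool pointing down it reaches from about 350 to 875 mm from the base axis. Payload 4.2 kg.
Tool frame: the origin (TCP) lies midway between the tips of the shut fingers; the grasp point (between the pads) lies 19 mm behind it (arm.tcp_to_grasp is the distance from the TCP to the grasp point, in mm); z points along the fingers, y is the line along which they close (so a half turn about z gives the same grasp; the last joint's range is limited). The gripper opens to 85 mm and grips with 20 to 120 N. Pads are 22 mm wide; open, the fingers measure 114 mm over their backs; the gripper's body (76 mm by 85 mm) begins 54 mm behind the grasp point. The pads swing forward as they close: fully open they stand 13 mm farther back than shut.
Start: joints at [1.515, 0.385, 0.008, 0, -1.194, -0.259], TCP at [193.484, 594.275, 231.312] pointing down, gripper open.
Joint ranges: [-3.14, 3.14], [-1.21, 2.06], [-1.07, 1.41], [-3.16, 2.05], [-2.99, -0.16], [-3.1, 3.1]. Speed limits (rad/s): [2.79, 2.79, 3.14, 3.14, 3.14, 3.14].

INTERFACE

Orientations are given as a unit quaternion [x, y, z, w].
In Python, from bench import arm, imaging, job, models gives the robot as it stands.
- The arm moves only by the tool arm_command, never from a script. Its argument "rows" is a list of rows, each an object with "grip": the opening, from 0 (shut) to 1 (fully open); "linear": the shift along the tool's x, y, z in mm, a list of three; "rot": the turn, a rotation vector about the tool's x, y, z in rad, a list of three. In form: [{"grip": grip, "linear": [tx, ty, tz], "rot": [rx, ry, rz]}, ...]. A call has 1 to 10 rows; each row is the pose to reach, as a shift and turn from the pose commanded when the call began, along the tool's axes at that moment; what a row does not reach only later rows make up. A row lasts 1/8 s, in which the tool goes at most 62.5 mm and 10.7 degrees, less where a joint would pass 70% of its speed; a pose out of reach is approached as far as the arm can. A call with a gripper value outside its range is refused whole. The fingers move at their own pace and stop on an object; the grip force is fixed at half the most. Time passes only in rows, so rows that repeat a pose let the fingers close. It gives the time, the measured TCP pose, the force, the opening and the grip force at its end, in the units of the state.
- arm.read_state(): the state, without advancing time (a new reading comes with each control period).
- imaging.get_image(name): name is "scene" or "top" or "wrist"; returns a dict with "frame" (400x640x3 uint8, red, green, blue), "fx", "fy", "cx", "cy" (pixels), "extrinsics" (4x4, takes a point from world to camera coordinates); the wrist camera has in their place "T_tool_cam" (4x4, takes a point from camera to tool coordinates, whose origin is the TCP and whose axes are the flange's). Camera axes: x right, y down, z forward; pixel columns grow to the right and rows downward; lengths in mm; the calibration is good to about 2 mm. The wrist camera is an equidistant fisheye: a pixel r from the principal point sees the ray r / f radians off the axis. A picture is of the moment at which its call begins: read the wrist's pose just before it. There is no depth.
- job.job_done(): hands the job in; it is judged then, once.
Trained networks look in a picture, given as the dict that the camera call returned (one of the last four; its "shot" number tells which), for a name from the list of things; names that differ only in an ending like _2 or _b are one class to them, and where a whole thing is asked for, a point or a joint stands for the part that bears it (a point fixed in the world has none). Each returns a list of dicts, best first, with "score" (0 to 1); they miss things now and then, are a little off and sometimes report something else, mostly with a low value. They report only what shows in the picture. A call takes as long as a camera call.
- models.spot_in(picture, query): "rect" ([left, top, right, bottom] in pixels, round what is visible of it).
- models.tip_of(picture, query): "pixel" ([column, row] in pixels: a listed point, or the origin of a listed thing).
The state is a dict: "clock": time; "joints": joint angles; "joint_vel": joint speeds; "joint_efforts": joint torques, N m; "position": TCP position; "ee_rot": TCP orientation; "contact_force": force on the tool from outside, world axes, zero at the start; "wrist_torque": the same for the moment, N m; "gripper_width": finger opening in mm; "grasp_force": force on a finger pad.
Only numpy, scipy, OpenCV 4.12 (cv2) and the standard library are available. Lean on these libraries where they do the work, as an engineer would, in place of code of your own. Each camera call takes 0.05 s, during which the arm holds its last target. There are 200 camera calls.

TASK

The spring-loaded lid of the plywood chip box stands ajar. Put a fingertip in the slot of the grey dial, press the lid fully down with it and, still pressing, turn the dial a quarter turn clockwise (seen from above) until it stops with its red end at the green mark, so that the lid stays locked down when you let go. Use only the outside of the fingertips: do not pull the lid open any further, and leave everything else on the bench where it is.

Things in the scene. Friction and masses are not known exactly. Their poses are not given: they have to be found in the camera images.
- dust_box: plywood chip box fixed to the bench, 260 (x) x 220 (y) x 120 mm high; origin at the centre of its underside, z up, front at -x. Its dark lid (255 x 224 x 12 mm) is hinged at the far upper edge, on a line along y at x = +120, z = 120 mm in the box's frame. A shelf 100 mm wide, 55 mm high, sticks out of its +y side, a round port out of its +x side.
- slot (a point): centre of the floor of the dial's finger slot, on the dial's axis. The round dial (grey, 104 mm across, 18 mm high) stands on the lid, 190 mm from the hinge line, at mid width. Slot right across it: 34 mm wide, 92 mm long inside the rim, 14 mm deep, open on top. The point turns with the dial: x along the slot to its red-dotted end, z out of the lid. Lid shut: 136 mm above the bench.
- dial (a joint): angle of the dial about its axis (rad), growing clockwise seen from above. 0: open, red end to the box's -y side (stop); 1.57: locked, red end to the box's front, -x (stop). It turns stiffly (0.1 N m) and stays where it is left; starts between 0 and 0.3.
- lid (a joint): opening angle of the lid (rad). 0: fully down (stop). A spring holds it up at about 0.14, and pressing it fully down takes about 6 N at the dial. Locked and let go it springs back to about 0.015 and stays there.
- glue_bottle: bystander: white square glue bottle 60 x 60 mm with a green nozzle, 190 mm high; origin under its centre
- toggle_clamp: bystander: loose steel toggle clamp with a red handle, 200 mm long, 90 mm high; origin under its base plate
- offcut_oak: bystander: oak offcut 120 x 45 x 30 mm; origin under its centre
- offcut_film: bystander: dark film-faced plywood offcut 60 x 90 x 21 mm; origin under its centre
- screwdriver: bystander: screwdriver lying on the bench along its x axis; origin under its middle
- screw_jar: bystander: jar 48 mm wide, 52 mm high, standing on the box's side shelf; origin under its centre
- spare_foot: bystander: red plastic clamp foot 36 mm wide, 34 mm high, standing on the box's side shelf; origin under its centre
- lock_mark (a point): centre of the green mark on the lid, in front of the dial (box's -x side), 59 mm from the dial's axis: the dial's red end points here when locked. (A white mark on the dial's -y side shows open.) Locking swings a tongue below a strike inside the box's front wall; turned with the lid up, the tongue lands on the strike and the lid cannot shut until the dial is turned back.

How it is judged:
By the outcome, as a careful person would: the job done as asked, in the order asked, and still so for the second after the job is handed in, with the robot touching nothing.
It also fails if it takes over 40 s, if anything falls off the work surface, if the arm or the gripper's body presses on something with over 40 N, if the wrist force passes 120 N, or if a joint passes its speed limit or range.

## Working session

There is one attempt and no reset: what is moved stays moved. The work goes in short steps, Python scripts to look and compute and a tool call to move; the robot and the scene stay as the last step left them, time stands still between calls to the robot, and variables do not carry over. Pictures are saved under pics/ and viewed, at most 10 in all, crops included, and the job is handed in when it is done.

Besides the shell and the picture viewer there is one more tool, called as name(argument=value, ...), one argument or row to a line, values as JSON. arm_command: Moves the arm, as the interface text tells. Its arguments: {"type":"object","properties":{"rows":{"type":"array"}},"required":["rows"]}

```bash
mkdir -p pics; cat > h.py <<'E'
import numpy as np, cv2
from bench import arm, imaging, job, models
from scipy.spatial.transform import Rotation as R
def ray(im,px):
    E=np.array(im["extrinsics"]);d=np.array([(px[0]-im["cx"])/im["fx"],(px[1]-im["cy"])/im["fy"],1])
    return -E[:3,:3].T@E[:3,3], E[:3,:3].T@d
def at_z(im,px,z):
    o,d=ray(im,px); return o+d*(z-o[2])/d[2]
def tri(obs):
    A=0;b=0
    for im,px in obs:
        o,d=ray(im,px);d=d/np.linalg.norm(d);P=np.eye(3)-np.outer(d,d);A=A+P;b=b+P@o
    return np.linalg.solve(A,b)
def save(im,n): cv2.imwrite("pics/"+n,im["frame"][:,:,::-1])
E
python3 - <<'E'
from h import *
np.set_printoptions(precision=3,suppress=True)
s=arm.read_state();print(s)
I={}
for n in("scene","top"):
    I[n]=im=imaging.get_image(n);save(im,n+"0.png");print(n,-np.array(im["extrinsics"])[:3,:3].T@np.array(im["extrinsics"])[:3,3])
    for q in("slot","lock_mark","dust_box"):
        print(q,models.tip_of(im,q)[:2])
    print(models.spot_in(im,"dial")[:2], models.spot_in(im,"lid")[:2])
for q in("slot","lock_mark","dust_box"):
    o=[(I[n],models.tip_of(I[n],q)) for n in I]
    if all(x[1] for x in o): print(q,tri([(a,b[0]["pixel"]) for a,b in o]))
cv2.imwrite("pics/both.png",np.vstack([cv2.resize(I[n]["frame"],(480,300))[:,:,::-1] for n in I]))
E
```

```text
{'clock': 0.0, 'joints': array([ 1.515,  0.386,  0.007, -0.   , -1.194, -0.259]), 'joint_vel': array([-0.001, -0.002, -0.001, -0.001,  0.   ,  0.   ]), 'joint_efforts': array([ -0.001, -39.229,  18.841,   4.186,  -0.005,  -0.   ]), 'position': array([193.322, 593.751, 230.221]), 'ee_rot': array([ 0.988, -0.157, -0.   ,  0.001]), 'contact_force': array([0.8  , 0.476, 0.218]), 'wrist_torque': array([ 0.069, -0.029,  0.047]), 'grasp_force': 0.0, 'gripper_width': 85.30834807308806}
scene [1351.89  -336.743 1392.099]
slot [{'pixel': [288.5, 191.7], 'score': 0.92}]
lock_mark [{'pixel': [277.2, 176.0], 'score': 0.61}]
dust_box [{'pixel': [305.3, 228.5], 'score': 0.97}, {'pixel': [288.8, 188.3], 'score': 0.37}]
[{'rect': [273.5, 173.6, 306.6, 208.9], 'score': 0.65}] [{'rect': [244.8, 154.7, 356.9, 258.7], 'score': 0.64}]
top [ 383.2     -8.809 1474.825]
slot [{'pixel': [342.5, 205.3], 'score': 0.6}]
lock_mark [{'pixel': [351.3, 216.0], 'score': 0.66}, {'pixel': [290.3, 223.3], 'score': 0.3}]
dust_box [{'pixel': [332.0, 194.7], 'score': 0.73}]
[{'rect': [326.0, 187.4, 362.1, 222.4], 'score': 0.69}] [{'rect': [290.0, 137.2, 389.5, 236.4], 'score': 0.78}]
slot [ 547.646 -115.512  144.978]
lock_mark [ 509.875 -136.824  188.994]
dust_box [604.808 -88.96   -6.222]
```

View pics/scene0.png

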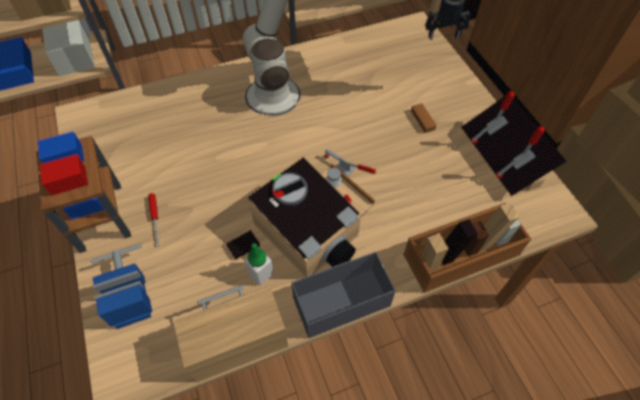

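View pics/top0.png

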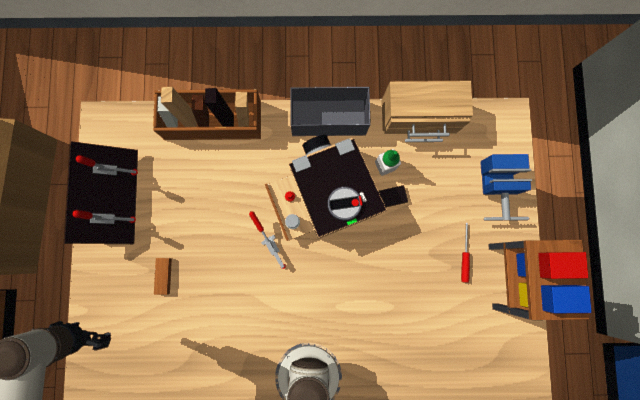

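The scene view shows the dial at (290,188) on the lid. In the top view the dial is at (345,204), its red end at about (357,202), the white mark at (362,197) and the green mark at (352,222). I'll move the arm over the box for a close wrist view.

arm_command(
  rows=[
    {"grip":0.35,"linear":[0,0,-60],"rot":[0,0,0]},
    {"grip":0.35,"linear":[40,45,-100],"rot":[0,0,0]},
    {"grip":0.35,"linear":[80,90,-130],"rot":[0,0,0]},
    {"grip":0.35,"linear":[120,132,-150],"rot":[0,0,0]},
    {"grip":0.35,"linear":[160,176,-150],"rot":[0,0,0]},
    {"grip":0.35,"linear":[200,220,-150],"rot":[0,0,0]},
    {"grip":0.35,"linear":[240,264,-150],"rot":[0,0,0]},
    {"grip":0.35,"linear":[280,308,-150],"rot":[0,0,0]},
    {"grip":0.35,"linear":[320,352,-150],"rot":[0,0,0]},
    {"grip":0.35,"linear":[360,396,-150],"rot":[0,0,0]},
  ],
)

```text
clock: 2.15
position: [413.5, 104.3, 381.8]
ee_rot: [0.988, -0.157, 0.001, -0.001]
contact_force: [1.6, 1.2, -0.0]
gripper_width: 30.0
grasp_force: 0.0
```

arm_command(
  rows=[
    {"grip":0.35,"linear":[40,44,0],"rot":[0,0,0]},
    {"grip":0.35,"linear":[80,88,0],"rot":[0,0,0]},
    {"grip":0.35,"linear":[110,120,0],"rot":[0,0,0]},
    {"grip":0.35,"linear":[130,145,0],"rot":[0,0,0]},
    {"grip":0.35,"linear":[144,159,0],"rot":[0,0,0]},
    {"grip":0.35,"linear":[144,159,0],"rot":[0,0,0]},
    {"grip":0.35,"linear":[144,159,0],"rot":[0,0,0]},
  ],
)

```text
clock: 3.02
position: [500.6, -89.2, 381.4]
ee_rot: [0.988, -0.157, -0.0, -0.0]
contact_force: [-0.1, -0.3, 0.3]
gripper_width: 30.0
grasp_force: 0.0
```

```bash
cat >> h.py <<'E'
def wray(im,s,px):
    T=np.array(im["T_tool_cam"]);u=np.array([px[0]-im["cx"],px[1]-im["cy"]]);r=np.hypot(*u);th=r/im["fx"]
    d=np.array([*(u/max(r,1e-9)*np.sin(th)),np.cos(th)]);Rt=R.from_quat(s["ee_rot"]).as_matrix()
    return s["position"]+Rt@T[:3,3], Rt@T[:3,:3]@d
def w_at(im,s,px,z):
    o,d=wray(im,s,px);return o+d*(z-o[2])/d[2]
E
python3 - <<'E'
from h import *
np.set_printoptions(precision=3,suppress=True)
s=arm.read_state();im=imaging.get_image("wrist");save(im,"w1.png")
print(s,np.array(im["T_tool_cam"]),im["fx"])
for q in("slot","lock_mark","dust_box"):
    for x in models.tip_of(im,q)[:2]: print(q,x,w_at(im,s,x["pixel"],165))
print(models.spot_in(im,"dial")[:2])
E
```

```text
{'clock': 3.025, 'joints': array([ 0.143,  0.112,  0.01 , -0.   , -1.469,  1.113]), 'joint_vel': array([ 0.011, -0.008, -0.002,  0.003,  0.   ,  0.003]), 'joint_efforts': array([ -0.332, -25.846,  20.174,   4.487,   0.004,  -0.   ]), 'position': array([500.619, -89.176, 381.35 ]), 'ee_rot': array([ 0.988, -0.157, -0.   , -0.   ]), 'contact_force': array([-0.128, -0.261,  0.3  ]), 'wrist_torque': array([ 0.028,  0.044, -0.045]), 'grasp_force': 0.0, 'gripper_width': 30.041938446478476} [[  -0.001   -0.953   -0.303   79.069]
 [   1.      -0.001   -0.       0.461]
 [  -0.      -0.303    0.953 -142.84 ]
 [   0.       0.       0.       1.   ]] 309.70691628693146
slot {'pixel': [324.7, 123.4], 'score': 0.67} [ 551.654 -118.868  165.   ]
lock_mark {'pixel': [355.9, 159.6], 'score': 0.76} [ 499.845 -141.076  165.   ]
dust_box {'pixel': [113.1, 295.6], 'score': 0.64} [412.289 295.091 165.   ]
dust_box {'pixel': [295.8, 88.1], 'score': 0.56} [ 600.969 -100.245  165.   ]
[{'rect': [275.1, 76.1, 370.1, 167.5], 'score': 0.64}]
```

View pics/w1.png

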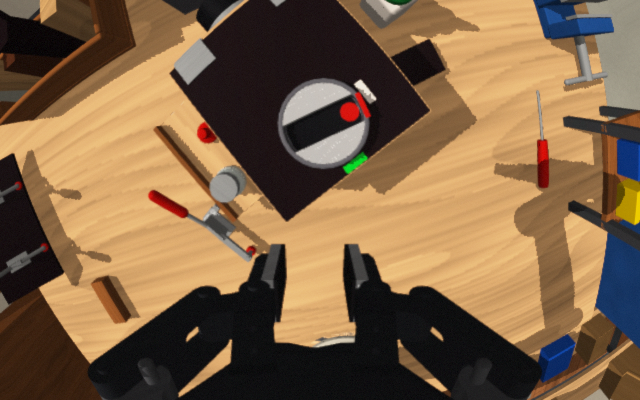

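The wrist view shows the dial centred near (324,123), the red dot at (350,112), the green mark at (356,162) and the white mark at (365,92). I'll fit the box and dial model to these.

```bash
cat > fit.py <<'E'
from h import *
from scipy.optimize import least_squares
np.set_printoptions(precision=3,suppress=True)
s=arm.read_state();im=imaging.get_image("wrist")
f=im["frame"].astype(int);r,g,b=f[...,0],f[...,1],f[...,2]
x=models.spot_in(im,"dial")[0]["rect"];print(x)
M=np.zeros(r.shape,bool);M[int(x[1])-12:int(x[3])+15,int(x[0])-12:int(x[2])+15]=1
def big(m):
    n,l,st,c=cv2.connectedComponentsWithStats((m&M).astype(np.uint8))
    o=np.argsort(-st[1:,4])+1;return [(c[i],st[i,4]) for i in o[:2]]
green=big((g>130)&(r<80)&(b<110));red=big((r>150)&(g<70)&(b<70))
white=big((r>200)&(g>200)&(b>195))
print("green",green,"red",red,"white",white)
rect_c=np.array([(x[0]+x[2])/2,(x[1]+x[3])/2])
slot=np.array(models.tip_of(im,"slot")[0]["pixel"]);print("slot",slot,"rectc",rect_c)
G,D,W=green[0][0],red[0][0],white[0][0]
def world(p,u,v,h): # u: toward front from hinge, v: box y, h above lid hinge line
    X,Y,yaw,a=p[:4]
    xb=-u*np.cos(a)+h*np.sin(a);zb=h*np.cos(a)+u*np.sin(a)+120
    c,sn=np.cos(yaw),np.sin(yaw)
    return np.array([X+c*xb-sn*v,Y+sn*xb+c*v,zb])
def pr(P):
    T=np.array(im["T_tool_cam"]);Rt=R.from_quat(s["ee_rot"]).as_matrix()
    q=T[:3,:3].T@(Rt.T@(P-s["position"])-T[:3,3]);th=np.arctan2(np.hypot(q[0],q[1]),q[2])
    return np.array([im["cx"],im["cy"]])+im["fx"]*th*q[:2]/np.hypot(q[0],q[1])
def res(p):
    d=p[4]
    return np.r_[pr(world(p,249,0,12))-G, 0.7*(pr(world(p,190,0,16))-slot), 0.7*(pr(world(p,190,0,28))-rect_c),
      pr(world(p,190,-59,12))-W, (pr(world(p,190+p[5]*np.sin(d),-p[5]*np.cos(d),17))-D), (p[3]-LID)*100]
import sys
LID=float(sys.argv[1])
q=least_squares(res,[720,-50,0.3,LID,0.15,40]);p=q.x
print("p",p,"res",q.fun)
print("slot now",world(p,190,0,16),"shut",world(np.r_[p[:3],0],190,0,16))
sd=world(p,190+30*np.sin(p[4]),-30*np.cos(p[4]),16)-world(p,190,0,16);print("slot dir deg",np.degrees(np.arctan2(sd[1],sd[0])))
Rt=R.from_quat(s["ee_rot"]).as_matrix()
print("tcp",s["position"],"tool y deg",np.degrees(np.arctan2(Rt[1,1],Rt[0,1])),"delta to slot in tool",Rt.T@(world(p,190,0,16)-s["position"]),"shut",Rt.T@(world(np.r_[p[:3],0],190,0,16)-s["position"]))
E
python3 fit.py 0.14
```

```text
[275.6, 76.4, 369.8, 167.4]
green [(array([354.869, 163.497]), np.int32(183))] red [(array([349.533, 111.441]), np.int32(272)), (array([362.641, 105.021]), np.int32(142))] white [(array([364.173,  88.49 ]), np.int32(98)), (array([318.333, 158.5  ]), np.int32(6))]
slot [326.1 121.4] rectc [322.7 121.9]
p [727.387 -52.431   0.365   0.148   0.287  31.523] res [ 0.78  -2.225 -1.342  0.103  0.576 -0.715 -0.315  2.686 -0.    -0.
  0.817]
slot now [ 554.063 -118.688  163.874] shut [ 549.913 -120.275  136.   ]
slot dir deg -85.38082113753454
tcp [500.716 -88.917 381.62 ] tool y deg -107.97543805276553 delta to slot in tool [ 59.81   11.923 217.776] shut [ 56.336  14.722 245.647]
```

arm_command(
  rows=[
    {"grip":0.35,"linear":[20,4,50],"rot":[0,0,-0.13]},
    {"grip":0.35,"linear":[40,8,100],"rot":[0,0,-0.26]},
    {"grip":0.35,"linear":[56,12,145],"rot":[0,0,-0.39]},
    {"grip":0.35,"linear":[60,12,170],"rot":[0,0,-0.39]},
    {"grip":0.35,"linear":[60,12,176],"rot":[0,0,-0.39]},
    {"grip":0.35,"linear":[60,12,176],"rot":[0,0,-0.39]},
  ],
)

```text
clock: 4.18
position: [554.5, -119.4, 206.0]
ee_rot: [0.999, 0.038, 0.0, 0.0]
contact_force: [-0.2, -0.3, 0.4]
gripper_width: 29.8
grasp_force: 0.0
```

```bash
python3 - <<'E'
from h import *
s=arm.read_state();im=imaging.get_image("wrist");save(im,"w2.png");print(s["position"],s["ee_rot"],s["contact_force"])
E
python3 fit.py 0.14
```

```text
[ 554.51595786 -119.4435528   205.97776687] [9.99285825e-01 3.77843278e-02 3.82442991e-04 1.93443841e-04] [-0.20449529 -0.30740875  0.41954112]
[226.1, 149.7, 396.2, 306.2]
green [(array([330.144, 308.784]), np.int32(125))] red [(array([359.718, 228.994]), np.int32(855)), (array([387.408, 232.515]), np.int32(441))] white [(array([306.941, 190.289]), np.int32(4877)), (array([311.428, 283.836]), np.int32(1928))]
slot [309.9 231. ] rectc [311.15 227.95]
p [639.308  58.614   0.957   0.057   0.608  60.793] res [  8.674 -18.395 -22.184  12.09  -24.875  19.142  23.577  -3.589  -0.
  -0.     -8.309]
slot now [530.648 -95.762 146.781] shut [529.947 -96.758 136.   ]
slot dir deg -69.94015963131079
tcp [ 554.851 -119.424  206.727] tool y deg -85.66438547554172 delta to slot in tool [-22.483 -25.455  59.881] shut [-23.282 -24.52   70.661]
```

View pics/w2.png

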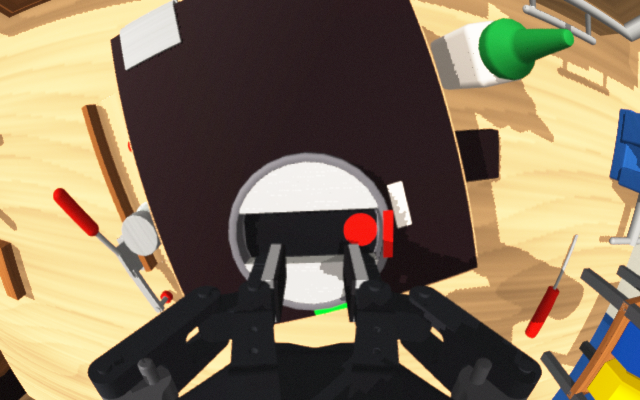

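```bash
python3 - <<'E'
from h import *
np.set_printoptions(precision=1,suppress=True)
s=arm.read_state();im=imaging.get_image("wrist")
for n,p,z in (("L",(230,230),176),("R",(391,226),176),("T",(308,152.5),169),("B",(311,308),183),("slotup",(310,211),174),("slotlow",(310,255),164),("slotlow_top",(310,263),178),("dot",(359.7,229),164),("slotnet",(309.9,231),164),("redrim",(387.4,232.5),176)): print(n,w_at(im,s,p,z))
c=im["frame"][195:275,225:405,::-1];cv2.imwrite("pics/c2.png",cv2.resize(c,None,fx=4,fy=4,interpolation=cv2.INTER_CUBIC))
E
```

```text
L [555.1 -67.5 176. ]
R [ 565.3 -167.2  176. ]
T [ 605.4 -112.9  169. ]
B [ 505.6 -121.9  183. ]
slotup [ 570.8 -116.6  174. ]
slotlow [ 535.9 -118.9  164. ]
slotlow_top [ 537.5 -118.9  178. ]
dot [ 557.2 -150.   164. ]
slotnet [ 553.5 -117.6  164. ]
redrim [ 560.8 -165.6  176. ]
```

View pics/c2.png

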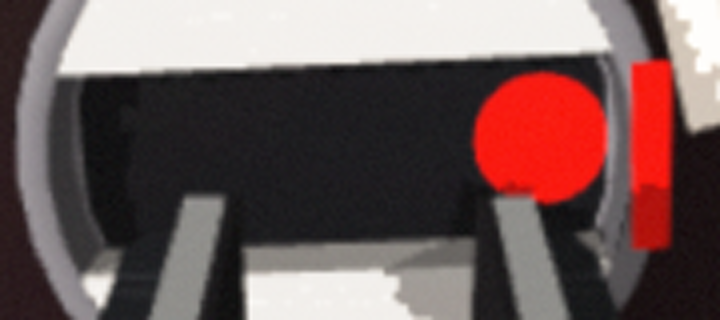

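arm_command(
  rows=[
    {"grip":0.35,"linear":[-0.5,-1,15],"rot":[0,0,0]},
    {"grip":0.35,"linear":[-0.5,-1,28],"rot":[0,0,0]},
    {"grip":0.35,"linear":[-0.5,-1,36],"rot":[0,0,0]},
    {"grip":0.35,"linear":[-0.5,-1,42],"rot":[0,0,0]},
    {"grip":0.35,"linear":[-1,-1,47],"rot":[0,0,0]},
    {"grip":0.35,"linear":[-1,-1,50],"rot":[0,0,0]},
    {"grip":0.35,"linear":[-1,-1,50],"rot":[0,0,0]},
  ],
)

```text
clock: 5.3
position: [553.1, -118.7, 155.4]
ee_rot: [0.999, 0.038, 0.0, 0.0]
contact_force: [-1.7, -0.2, 0.6]
gripper_width: 29.7
grasp_force: 0.7
```

```bash
python3 - <<'E'
from h import *
s=arm.read_state();im=imaging.get_image("wrist");save(im,"w3.png");print(s["position"],s["contact_force"],s["wrist_torque"])
E
```

```text
[ 553.13038623 -118.69088124  155.39574598] [-1.70145437 -0.18331812  0.62601974] [-0.14430448  0.22783257  0.00030232]
```

View pics/w3.png

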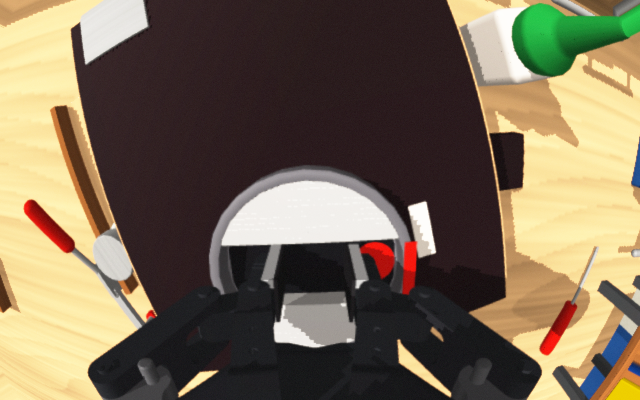

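The wrist view shows both fingertips inside the slot, at (270,270) and (358,270), and contact is just starting. Next I'll press the lid down.

arm_command(
  rows=[
    {"grip":0.35,"linear":[-1,0,5],"rot":[0,0,0]},
    {"grip":0.35,"linear":[-2,0.5,10],"rot":[0,0,0]},
    {"grip":0.35,"linear":[-2.5,0.5,15],"rot":[0,0,0]},
    {"grip":0.35,"linear":[-3,1,19],"rot":[0,0,0]},
    {"grip":0.35,"linear":[-3,1,22],"rot":[0,0,0]},
    {"grip":0.35,"linear":[-3,1,22],"rot":[0,0,0]},
  ],
)

```text
clock: 6.1
position: [551.0, -119.6, 135.5]
ee_rot: [0.999, 0.038, 0.001, 0.0]
contact_force: [-3.6, 2.1, 13.9]
gripper_width: 30.1
grasp_force: 6.8
```

arm_command(
  rows=[
    {"grip":0.35,"linear":[-0.5,0,2],"rot":[0,0,0]},
    {"grip":0.35,"linear":[-0.5,0,4],"rot":[0,0,0]},
    {"grip":0.35,"linear":[-0.5,0,4],"rot":[0,0,0]},
  ],
)

```text
clock: 6.48
position: [551.1, -119.7, 135.2]
ee_rot: [0.999, 0.039, 0.002, 0.001]
contact_force: [-9.2, 5.3, 30.5]
gripper_width: 29.5
grasp_force: 15.1
```

```bash
python3 - <<'E'
from h import *
s=arm.read_state();print(s["position"],s["contact_force"],s["wrist_torque"],s["joints"][5])
E
```

```text
[ 551.08254884 -119.68833734  135.24163745] [-9.17374292  5.28018047 30.46469479] [ 1.56236725  2.77029302 -0.03396865] 1.5724071214026758
```

It's at the hard stop: 16 N more force moved it only 0.3 mm. Now I'll ease off slightly and turn clockwise while still pressing.

arm_command(
  rows=[
    {"grip":0.35,"linear":[0,0,-1],"rot":[0,0,0.08]},
    {"grip":0.35,"linear":[0,0,-1],"rot":[0,0,0.2]},
    {"grip":0.35,"linear":[0,0,-1],"rot":[0,0,0.32]},
    {"grip":0.35,"linear":[0,0,-1],"rot":[0,0,0.44]},
    {"grip":0.35,"linear":[0,0,-1],"rot":[0,0,0.56]},
    {"grip":0.35,"linear":[0,0,-1],"rot":[0,0,0.68]},
    {"grip":0.35,"linear":[0,0,-1],"rot":[0,0,0.8]},
    {"grip":0.35,"linear":[0,0,-1],"rot":[0,0,0.8]},
  ],
)

```text
clock: 7.48
position: [549.0, -121.6, 135.3]
ee_rot: [0.935, -0.354, 0.001, 0.002]
contact_force: [-10.8, -3.1, 26.6]
gripper_width: 29.9
grasp_force: 13.8
```

```bash
python3 - <<'E'
from h import *
s=arm.read_state();im=imaging.get_image("wrist");save(im,"w4.png");print(s["position"],s["contact_force"],s["wrist_torque"],s["joints"][5],s["gripper_width"])
E
```

```text
[ 549.0446697  -121.55983306  135.29876153] [-10.80966321  -3.13013124  26.61907893] [-0.59611178  3.16138396 -0.0206036 ] 0.7718510666970247 29.93371695325841
```

View pics/w4.png

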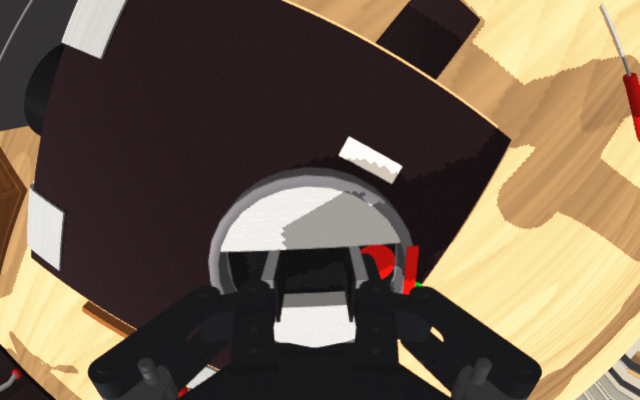

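The dial is turning with the fingers: the red end at (410,265) is near the green mark at (420,285), and the lid is still down. I'll continue to the stop.

arm_command(
  rows=[
    {"grip":0.35,"linear":[0,0,0],"rot":[0,0,0.12]},
    {"grip":0.35,"linear":[0,0,0],"rot":[0,0,0.24]},
    {"grip":0.35,"linear":[0,0,0],"rot":[0,0,0.36]},
    {"grip":0.35,"linear":[0,0,0],"rot":[0,0,0.46]},
    {"grip":0.35,"linear":[0,0,0],"rot":[0,0,0.54]},
    {"grip":0.35,"linear":[0,0,0],"rot":[0,0,0.6]},
    {"grip":0.35,"linear":[0,0,0],"rot":[0,0,0.6]},
  ],
)

```text
clock: 8.4
position: [548.2, -121.5, 135.2]
ee_rot: [0.789, -0.614, 0.0, 0.002]
contact_force: [-12.7, -1.4, 29.1]
gripper_width: 29.5
grasp_force: 14.5
```

```bash
python3 - <<'E'
from h import *
s=arm.read_state();print(s["position"],s["contact_force"],s["wrist_torque"],s["joints"][5],s["gripper_width"])
E
```

```text
[ 548.15042337 -121.49305974  135.24380537] [-12.6763138   -1.38688572  29.08836739] [-4.43656328e-01  3.69144348e+00 -3.15355328e-03] 0.17242061149509405 29.46145059995487
```

arm_command(
  rows=[
    {"grip":0.35,"linear":[0,0,0],"rot":[0,0,0.08]},
    {"grip":0.35,"linear":[0,0,0],"rot":[0,0,0.16]},
    {"grip":0.35,"linear":[0,0,0],"rot":[0,0,0.22]},
    {"grip":0.35,"linear":[0,0,0],"rot":[0,0,0.22]},
  ],
)

```text
clock: 8.9
position: [550.0, -118.0, 135.3]
ee_rot: [0.718, -0.697, 0.001, -0.001]
contact_force: [-10.4, 11.9, 28.8]
gripper_width: 29.6
grasp_force: 25.6
```

```bash
python3 - <<'E'
from h import *
s=arm.read_state();im=imaging.get_image("wrist");save(im,"w5.png");t=imaging.get_image("top")
cv2.imwrite("pics/v5.png",np.vstack([im["frame"][100:300,120:520],cv2.resize(t["frame"][180:240,290:410],(400,200),interpolation=cv2.INTER_CUBIC)])[:,:,::-1])
print(s["position"],s["contact_force"],s["wrist_torque"],s["joints"][5],s["gripper_width"])
E
```

```text
[ 549.97507103 -117.96459268  135.27860699] [-10.44849691  11.86421943  28.78414844] [3.33123433 3.16503637 0.37621599] -0.046193743578503546 29.638694908108228
```

View pics/v5.png

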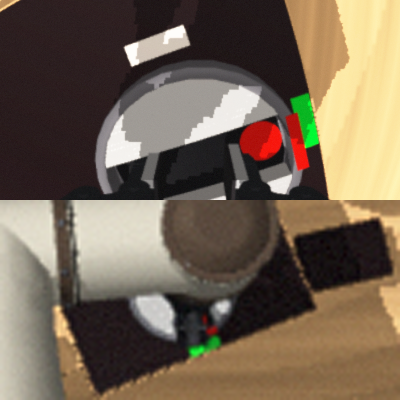

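```bash
python3 - <<'E'
from h import *
s=arm.read_state();im=imaging.get_image("wrist")
P=lambda x,y,z:w_at(im,s,(x+120,y+100),z)
a=P(120,162,150);b=P(270,117,150);print("slot edge deg",np.degrees(np.arctan2(*(b-a)[1::-1])))
g=P(305,120,132);r=P(297,141,145);w=P(157,46,132);print("green",g,"red",r,"white",w)
print(P(262,141,136))
c=np.array([549.9,-120.3])
for v in(g,r,w,P(262,141,136)): print(np.degrees(np.arctan2(v[1]-c[1],v[0]-c[0])))
E
```

```text
slot edge deg -159.94864323936852
green [ 493.5315264  -140.74007845  132.        ] red [ 501.32344908 -134.54505263  145.        ] white [ 570.87612328 -176.49651538  132.        ]
[ 516.98103951 -130.30213808  136.        ]
-160.0685739027766
-163.65624764673396
-69.53121860687783
-163.0990548282752
```

Slot edge direction is −160°, green mark direction is −160°, and the holding torque is 0.38 N m, so the dial is at its stop. I'll lift off the floor, untwist and withdraw.

arm_command(
  rows=[
    {"grip":0.35,"linear":[0,0,-3],"rot":[0,0,0]},
    {"grip":0.35,"linear":[0,0,-6],"rot":[0,0,-0.04]},
    {"grip":0.35,"linear":[0,0,-9],"rot":[0,0,-0.1]},
    {"grip":0.35,"linear":[0,0,-11],"rot":[0,0,-0.18]},
    {"grip":0.35,"linear":[0,0,-13],"rot":[0,0,-0.22]},
    {"grip":0.35,"linear":[0,0,-25],"rot":[0,0,-0.22]},
    {"grip":0.35,"linear":[0,0,-60],"rot":[0,0,-0.22]},
    {"grip":0.35,"linear":[0,0,-110],"rot":[0,0,-0.22]},
    {"grip":0.35,"linear":[0,0,-150],"rot":[0,0,-0.22]},
    {"grip":0.35,"linear":[0,0,-150],"rot":[0,0,-0.22]},
  ],
)

```text
clock: 10.3
position: [551.5, -119.9, 284.6]
ee_rot: [0.788, -0.615, 0.003, -0.003]
contact_force: [0.1, -0.8, 0.3]
gripper_width: 29.7
grasp_force: 0.0
```

```bash
python3 - <<'E'
from h import *
s=arm.read_state();im=imaging.get_image("wrist");save(im,"w6.png");print(s["position"],s["contact_force"],s["clock"])
for q in("slot","lock_mark"):
  for x in models.tip_of(im,q)[:1]: print(q,x,w_at(im,s,x["pixel"],137))
E
```

```text
[ 551.48006372 -119.87220706  284.60706569] [ 0.09423642 -0.79904048  0.28227704] 10.3
slot {'pixel': [319.9, 187.7], 'score': 0.84} [ 548.30466499 -120.3893069   137.        ]
lock_mark {'pixel': [381.4, 181.4], 'score': 0.83} [ 491.41989122 -141.5185961   137.        ]
```

View pics/w6.png

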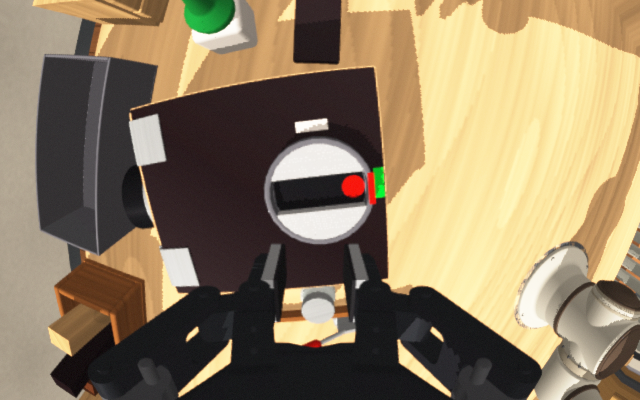

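The red end at (372,187) meets the green mark at (379,183), and the tool is free. One quick numeric check of dial angle and lid height follows.

```bash
python3 - <<'E'
from h import *
s=arm.read_state();im=imaging.get_image("wrist");sc=imaging.get_image("scene")
f=im["frame"].astype(int);r,g,b=f[...,0],f[...,1],f[...,2]
def cen(m):
    M=np.zeros_like(m);M[120:250,255:400]=1
    n,l,st,c=cv2.connectedComponentsWithStats((m&M).astype(np.uint8));return [(c[i],st[i,4]) for i in np.argsort(-st[1:,4])[:2]+1]
R_=cen((r>150)&(g<70)&(b<70));G=cen((g>130)&(r<80)&(b<110))
print(R_,G)
x=models.spot_in(im,"dial")[0]["rect"];print(x);c=w_at(im,s,((x[0]+x[2])/2,(x[1]+x[3])/2),150)
ang=lambda p,q:np.degrees(np.arctan2(q[1]-p[1],q[0]-p[0]))
print("dial c",c)
for p,z in((R_[0][0],137),(R_[-1][0],148),(G[0][0],134)): v=w_at(im,s,p,z);print(v,ang(c,v),ang([549,-120.3],v))
# slot edges
gray=f.sum(2)
e=[]
for col in range(290,338,4):
    k=gray[165:215,col]<200;i=np.where(k)[0];e.append((col,165+i.min(),165+i.max()))
e=np.array(e);
for j in(1,2):
    m=np.polyfit(e[:,0],e[:,j],1);print("edge",ang(w_at(im,s,(290,np.polyval(m,290)),150),w_at(im,s,(334,np.polyval(m,334)),150)))
o=models.tip_of(sc,"slot")
if o:
    A=[]; o1,d1=ray(sc,o[0]["pixel"]);o2,d2=wray(im,s,models.tip_of(im,"slot")[0]["pixel"])
    A=0;B=0
    for oo,d in((o1,d1),(o2,d2)): d=d/np.linalg.norm(d);P=np.eye(3)-np.outer(d,d);A=A+P;B=B+P@oo
    print("slot tri",np.linalg.solve(A,B))
E
```

```text
[(array([349.75728155, 185.60679612]), np.int32(412)), (array([368.25128205, 188.19487179]), np.int32(195))] [(array([376.37218045, 181.65413534]), np.int32(266))]
[257.5, 134.0, 373.6, 244.3]
dial c [ 549.47706957 -122.45345608  150.        ]
[ 517.60746    -130.32783053  137.        ] -166.12127361634012 -162.28477364100038
[ 502.11953804 -134.72568999  148.        ] -165.47194418319654 -162.89622996949277
[ 492.74937433 -139.93320565  134.        ] -162.87413898783106 -160.75943527604596
edge -159.5762370098108
edge -159.13338382347717
slot tri [ 550.9103849 -118.2175562  142.7337631]
```

```bash
python3 -c "
from bench import job
print(job.job_done())"
```

```text
the job is handed in; nothing more can be done
None
```

I pressed the lid fully down, turned the dial clockwise to its stop with the red end at the green mark, withdrew the gripper clear and handed the job in. My last camera measurements put the slot within about 2° of the mark and the lid still down; the hand-in gave no verdict.

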